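# Aim the lamp at the photocell and fire it

### The arm

A 6-joint arm with a two-finger parallel gripper is mounted at the origin on the work surface. World frame = base frame: x ahead of the robot, y to its left, z up, the work surface at z = 0. Lengths are in mm, angles in degrees, forces in N, time in s.
With the tool pointing down it reaches from about 350 to 850 mm from the base axis. Payload 8.1 kg.
Tool frame: the origin (TCP) lies midway between the tips of the shut fingers; the grasp point (between the pads) lies 19 mm behind it; x points along the fingers, y is the direction in which the jaws open and shut, and the axes are right-handed (so a half turn about x gives the same grasp; the last joint's range is limited). The gripper opens to 85 mm and grips with 20 to 120 N. Pads are 22 mm wide; open, the fingers measure 114 mm over their backs; the gripper's body (76 mm by 85 mm) begins 54 mm behind the grasp point. The pads swing forward as they close: fully open they stand 13 mm farther back than shut.
Start: joints at [-76.799, 7.471, 85.268, -0, 87.261, -4.893], TCP at [186.366, -570.327, 231.292] pointing down, gripper open.
Joint ranges: [-169.43, 169.43], [-51.17, 129.36], [1.28, 143.12], [-76.62, 256.62], [0, 156.53], [-152.29, 152.29]. Speed limits (degrees/s): [136.94, 136.94, 159.86, 180, 180, 180].

### API

Orientations are given as [roll, pitch, yaw] about the fixed x, y, z axes, in that order (R = Rz(yaw) Ry(pitch) Rx(roll)).
In Python, from bench import r gives the robot as it stands.
- The arm moves only by the tool move_arm, never from a script. Its argument "deltas" is a list of rows, each a list of 2 entries, a list of its own where there are three numbers: the shift along the tool's x, y, z in mm, then the turn about the tool's x in degrees. A call has 1 to 12 rows; each row is the pose to reach, as a shift and turn from the pose measured when the call began, along the tool's axes at that moment; what a row does not reach only later rows make up. A row lasts 1/8 s, in which the tool goes at most 62.5 mm and 10.7 degrees, less where a joint would pass 70% of its speed; a pose out of reach is approached as far as the arm can. A call with a gripper value outside its range is refused whole. "jaw" is the opening, from -1 (shut) to 1 (fully open), set as the call begins (left out, the last holds). The fingers move at their own pace and stop on an object; "squeeze" is the grip in N (left out, the last holds). Time passes only in rows, so rows that repeat a pose let the fingers close. It gives the time, the measured TCP pose, the force and the opening at its end, in the units of the state.
- r.sense(): the state, without advancing time (a new reading comes with each control period).
- r.snapshot(name): name is "scene" or "top" or "wrist"; returns (picture, depth): 420x560x3 uint8, red, green, blue; 420x560 float32, mm along the optical axis (not along the pixel's ray), 0 where there is no reading.
- r.get_calibration(name): a dict with "fovy" (degrees; the focal length in pixels is half the picture's height over the tangent of half this angle, whatever the lens; pixels are square), "cx", "cy" (the principal point, pixels), "position" and "attitude" of the camera in the world; the wrist camera has in their place "tool_from_camera" (4x4, takes a point from camera to tool coordinates, whose origin is the TCP and whose axes are the tool frame's). Camera axes: x right, y down, z forward; pixel columns grow to the right and rows downward; lengths in mm; the calibration is good to about 2 mm. The wrist camera is an equidistant fisheye: a pixel r from the principal point sees the ray r / f radians off the axis. A picture is of the moment at which its call begins: read the wrist's pose just before it. get_calibration takes no time and is no camera call.
- r.hand_in(): hands the job in, once; it reports no verdict.
The state is a dict: "time": time; "joint_pos": joint angles; "qd": joint speeds; "joint_efforts": joint torques, N m; "tool_pos": TCP position; "tcp_rot": TCP orientation; "ft_force": force on the tool from outside, world axes, zero at the start; "wrist_torque": the same for the moment, N m; "finger_gap": finger opening in mm.
Only numpy, scipy, OpenCV 4.12 (cv2) and the standard library are available. Lean on these libraries where they do the work, as an engineer would, in place of code of your own. Each camera call takes 0.05 s, during which the arm holds its last target. There are 200 camera calls.

### The job

Stand the lamp housing upright and wholly on the round metal stage, turned so that its snout points at the middle of the photocell's window, and set it down rather than dropping it. Only when it is aimed and you have let go of it, press the red button on the control box fully home, hold it a moment, and release it. Leave the bell, the bar weight, the clip holder and the bulb standing where they are.

Things in the scene. Friction and masses are not known exactly. Their poses are not given: they have to be found in the camera images.
- lamp: Loose lamp housing, 0.5 kg, standing: grey cylinder 60 mm across on a round foot 80 mm across, 12 mm thick; 142 mm tall with its grip fin. A dark snout tube 26 mm across (32 at the lip) sticks out level at one side, axis 70 mm up, ending 88 mm from the lamp's axis. Origin: centre of the underside; +x points out along the snout, z up.
- lamp_grip (a point): Middle of the black upright grip fin on top of the lamp, on its axis, 127 mm above its underside; axes as the lamp's. The fin is 50 mm long (in line with the snout), 14 mm thick, from 107 to 142 mm above the underside.
- stage: Fixed round flat aluminium disc, 120 mm across and 18 mm high. Origin: centre of its underside, on the bench.
- cell: Fixed photocell: wooden case 45 x 74 x 80 mm (deep, wide, tall) on a brass pillar and black foot 70 x 90 mm; case top 128 mm above the bench, two brass terminals to 143 mm. Its -x face carries a round dark window in a brass ring under a small brass visor, 230 to 275 mm from the stage's centre. Origin: centre of the underside of the foot.
- cell_window (a point): Centre of the photocell's round dark window (40 mm across), 88 mm above the bench, level with the snout's axis when the lamp stands on the stage.
- box: Fixed cream steel control box 140 x 160 x 70 mm (x, y, z) with a red push button on top and a small amber pilot lens 60 mm beside it that stands 12 mm above the top. Origin: centre of its underside.
- button (a joint): Travel of the red push button in m: 0 is up, 0.008 is fully down. Sprung; about 5 N presses it fully down; it rises by itself.
- button_top (a point): Centre of the top face of the red push button (48 mm across), which is pressed straight down.
- bell: Loose brass timer bell, a dome 80 mm across and 65 mm tall with its plunger. Bystander. Origin: centre of the underside.
- bar_weight: Loose black iron bar weight 120 x 45 x 40 mm, lying along its x. Bystander. Origin: centre of the underside.
- clip_holder: Loose nickel spring clip on a dark wooden base 80 x 55 mm, 63 mm tall. Bystander. Origin: centre of the underside.
- bulb: Loose frosted glass bulb standing in a white porcelain holder 72 mm across, 114 mm tall overall. Bystander. Origin: centre of the underside.
Not all that is in view belongs to the job. Leave any blue or green look-alike of the cell alone. What is shaped like the lamp but green or pink is not meant.

How it is judged (in metres and radians):
On the way, in this order (a step that is already met when the one before it is completed fails the run):
1. the lamp stands upright wholly on the stage, aimed at the window, and is let go (horizontal distance between lamp and stage below 0.02 m and height (world z) of lamp between 0.014 and 0.022 m and angle between lamp's own z axis and vertical below 0.05 rad and y of cell_window in the frame of lamp between -0.018 and 0.018 m and x of cell_window in the frame of lamp above 0.1 m and contact force between the fingers and lamp below 0.1 N and linear speed of lamp below 0.02 m/s), for 0.3 s.
2. the button is pressed fully home with the lamp still aimed (horizontal distance between lamp and stage below 0.02 m and height (world z) of lamp between 0.014 and 0.022 m and angle between lamp's own z axis and vertical below 0.05 rad and y of cell_window in the frame of lamp between -0.018 and 0.018 m and x of cell_window in the frame of lamp above 0.1 m and value of joint button above 0.0055 m), for 0.15 s.
At the end, for the whole second after the job is handed in: Lamp at rest, upright within 0.05 rad, its axis within 20 mm of the stage's, the snout's line within 18 mm either side of the window's centre; button pressed at least 5.5 of 8 mm after that and up again; bystanders within 30 mm of their starts, not tipped (horizontal distance between lamp and stage below 0.02 m and height (world z) of lamp between 0.014 and 0.022 m and angle between lamp's own z axis and vertical below 0.05 rad and y of cell_window in the frame of lamp between -0.018 and 0.018 m and x of cell_window in the frame of lamp above 0.1 m and linear speed of lamp below 0.02 m/s and value of joint button below 0.002 m); the robot touches nothing.
It fails at once if a bystander is shifted more than 30 mm or tipped (distance of any of bell, bar_weight, clip_holder, bulb from where it was at the start of the episode above 0.03 m or angle between any of bell, bar_weight, clip_holder, bulb's own z axis and vertical above 0.35 rad).
It fails at once if the button is pressed while the lamp is not aimed on the stage or is still held (value of joint button above 0.004 m and (not (horizontal distance between lamp and stage below 0.02 m and height (world z) of lamp between 0.014 and 0.022 m and angle between lamp's own z axis and vertical below 0.05 rad and y of cell_window in the frame of lamp between -0.018 and 0.018 m and x of cell_window in the frame of lamp above 0.1 m) or contact force between the fingers and lamp above 0.5 N)).
It fails at once if the lamp is dropped or toppled (angle between lamp's own z axis and vertical above 0.7 rad or (linear speed of lamp above 0.6 m/s and contact force between the fingers and lamp below 0.1 N)).
It also fails if it takes over 45 s, if anything falls off the work surface, if the arm or the gripper's body presses on something with over 40 N, if the wrist force passes 120 N, or if a joint passes its speed limit or range.

## Working session

There is one attempt and no reset: what is moved stays moved. The work goes in short steps, Python scripts to look and compute and a tool call to move; the robot and the scene stay as the last step left them, time stands still between calls to the robot, and variables do not carry over. Pictures are saved under pics/ and viewed, about 8 in all and at most 12, crops included, and the job is handed in when it is done.

Besides the shell and the picture viewer there is one more tool, called in YAML: its name, and indented under it one key for each argument. move_arm: Moves the arm, as the interface text tells. Its arguments: {"type":"object","properties":{"deltas":{"type":"array","items":{"type":"array"}},"jaw":{"type":"number"},"squeeze":{"type":"number"}},"required":["deltas"]}

```bash
mkdir -p pics
cat > h.py <<'E'
import numpy as np, cv2
from bench import r
from scipy.spatial.transform import Rotation as R
def att(c):
    a=np.array(c["attitude"],float)
    return a if a.shape==(3,3) else R.from_euler('xyz',a,degrees=True).as_matrix()
def cloud(name,depth):
    c=r.get_calibration(name);h,w=depth.shape;f=h/2/np.tan(np.radians(c["fovy"])/2)
    v,u=np.mgrid[:h,:w];x=(u-c["cx"])/f;y=(v-c["cy"])/f
    P=np.stack([x*depth,y*depth,depth],-1)
    return P@att(c).T+np.array(c["position"])
E
python3 - <<'E'
from h import *
print(r.sense())
for n in("scene","top"):
    print(r.get_calibration(n)); p,d=r.snapshot(n); np.savez(n,p=p,d=d)
    cv2.imwrite(f"pics/{n}.png",cv2.resize(p[:,:,::-1],(800,600)))
print(r.get_calibration("wrist"))
E
```

```text
{'time': 0.0, 'joint_pos': array([-7.67994584e+01,  7.51619629e+00,  8.53321017e+01, -5.01323361e-04,
        8.72617129e+01, -4.89138719e+00]), 'qd': array([-0.02607275,  0.02062429,  0.02821978, -0.05149863, -0.08208626,
        0.06140214]), 'joint_efforts': array([ 4.16757093e-04, -5.69401324e+01, -5.00544763e+01, -5.30919488e-05,
        1.48193497e-02,  7.09561007e-06]), 'tool_pos': array([ 186.22877814, -569.76333244,  230.20604813]), 'tcp_rot': array([-94.6306127 ,  89.88998792, 103.46134048]), 'ft_force': array([ 0.41077924, -0.97066655, -0.76225366]), 'wrist_torque': array([-0.02572388, -0.07209927,  0.00365487]), 'finger_gap': 86.04278964303037}
{'fovy': 56.22825807978684, 'cx': 274.6850134332487, 'cy': 215.31541851308367, 'position': array([1325.11709972,   42.85133447,  866.35987388]), 'attitude': array([-132.97211299,   -0.29865908,   89.03624411])}
{'fovy': 42.4763287733561, 'cx': 279.9940905989495, 'cy': 206.6794154446637, 'position': array([ 165.42933239,   71.96077335, 1698.97118606]), 'attitude': array([-168.66292849,    0.53651219,  -90.42257909])}
{'fovy': 65.70646984690485, 'cx': 282.5013787001685, 'cy': 205.70284185527288, 'tool_from_camera': array([[ 1.58286822e-04, -2.95805361e-01,  9.55248221e-01,
        -1.43625454e+02],
       [ 9.99999985e-01, -1.47980988e-05, -1.70284721e-04,
        -1.06351135e+00],
       [ 6.45069909e-05,  9.55248234e-01,  2.95805355e-01,
        -7.63454392e+01],
       [ 0.00000000e+00,  0.00000000e+00,  0.00000000e+00,
         1.00000000e+00]])}
```

View pics/scene.png

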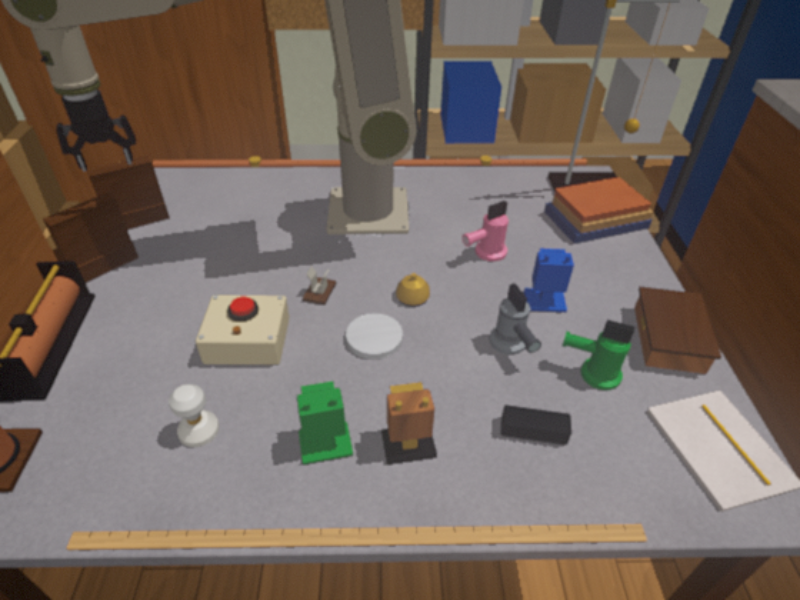

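View pics/top.png

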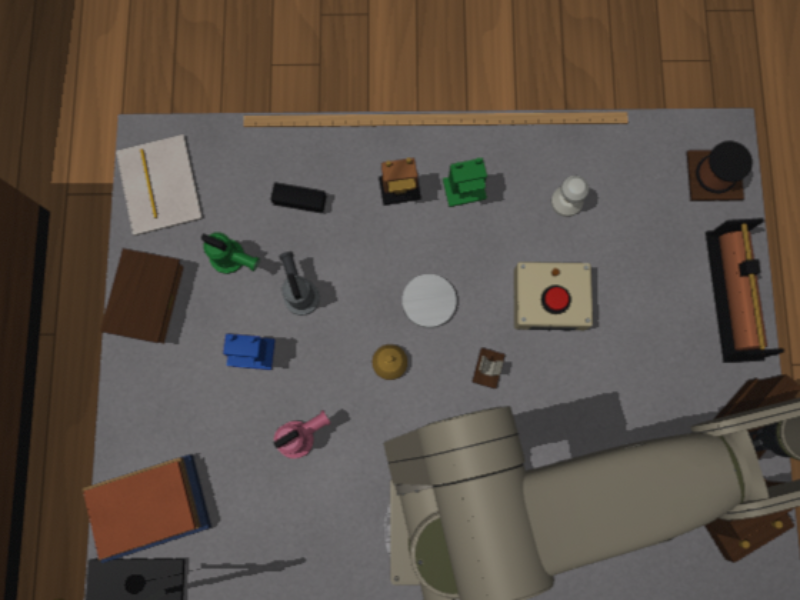

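The grey lamp is at scene (512,325) / top (300,290), the stage at top (429,300), the wooden cell at top (400,180) and the red button at top (557,299).

```bash
python3 - <<'E'
from h import *
s=.7
for n,boxes in (("top",dict(stage=(395,265,465,335),lampfin=(270,240,325,315),lamp=(270,240,325,320),cell=(375,145,425,210),button=(535,280,580,320),box=(505,255,600,335),bell=(368,340,412,382),clip=(470,340,512,392),bulb=(545,170,595,220),green=(195,225,268,275),bar=(265,175,335,215),gcell=(435,150,495,210))),("scene",dict(stage=(340,310,410,362),lampfin=(490,275,545,355),lamp=(490,275,545,355),cell=(375,375,440,465),button=(220,285,265,325)))):
    z=np.load(n+".npz");p=z['p'].astype(int);d=z['d'];C=cloud(n,d);hsv=cv2.cvtColor(z['p'],cv2.COLOR_RGB2HSV).astype(int)
    for k,(a,b,c,e) in boxes.items():
        sl=np.s_[int(b*s):int(e*s),int(a*s):int(c*s)];P=C[sl].reshape(-1,3);H=hsv[sl].reshape(-1,3);ok=d[sl].ravel()>0
        rng={'stage':(11,25),'lampfin':(112,150),'lamp':(30,150),'cell':(118,135),'gcell':(118,135),'button':(60,110)}.get(k,(15,200))
        m=ok&(P[:,2]>rng[0])&(P[:,2]<rng[1])
        if k=='button': m&=(H[:,1]>150)&((H[:,0]<8)|(H[:,0]>172))
        Q=P[m]
        if len(Q)<8: print(n,k,'few');continue
        (cx,cy),(w,hh),an=cv2.minAreaRect(Q[:,:2].astype(np.float32))
        print(n,k,len(Q),'rect',np.round([cx,cy,w,hh,an],1),'zmed/max',np.round([np.median(Q[:,2]),Q[:,2].max()],1),'mean',Q[:,:2].mean(0).round(1))
        if k=='lamp':
            sn=Q[(Q[:,2]>55)&(Q[:,2]<95)]; print('   snoutband',sn.mean(0).round(), sn[:,:2].min(0).round(),sn[:,:2].max(0).round())
            np.save(n+'_lamp',Q)
E
python3 - <<'E'
import cv2
a=cv2.imread('pics/top.png')[220:330,190:450]
b=cv2.imread('pics/scene.png')[370:480,280:540]
import numpy as np
cv2.imwrite('pics/crop.png',cv2.resize(np.vstack([a,b]),None,fx=2.6,fy=2.6))
E
```

```text
top stage 1005 rect [492.7  31.5 151.8 134.5   6.2] zmed/max [19.  24.9] mean [491.7  23.8]
top lampfin 130 rect [501.7 305.8  43.9  45.1  72.8] zmed/max [141.8 149.2] mean [501.4 305.4]
top lamp 548 rect [531.6 311.4 119.2  59.5   7.9] zmed/max [102.8 149.2] mean [514.3 309.2]
   snoutband [542. 318.  80.] [473. 278.] [591. 348.]
top cell 412 rect [747.5  85.1  70.   73.7   8.2] zmed/max [127.4 134.9] mean [747.8  84.9]
top button 220 rect [ 479.2 -246.5   48.1   50.5    2.5] zmed/max [ 94.7 104. ] mean [ 478.7 -245.6]
top box 2534 rect [ 493.4 -245.2  161.6  143.7   88.3] zmed/max [ 71.2 104. ] mean [ 489.  -240.8]
top bell 490 rect [355.2 111.2  75.   74.6  88.8] zmed/max [42.1 73.8] mean [353.3 111. ]
top clip 221 rect [ 341.2 -103.5   54.1   78.8   74.4] zmed/max [19.9 72.8] mean [ 340.3 -103.1]
top bulb 499 rect [ 716.7 -293.6   70.4   64.    83. ] zmed/max [ 98.  124.7] mean [ 713.5 -289.4]
top green 662 rect [584.1 451.5 117.7  75.5  60.2] zmed/max [ 92.6 152.1] mean [586.3 460.2]
top bar 575 rect [740.7 314.3 120.3  67.2  79.3] zmed/max [40.8 54.2] mean [727.8 315.1]
top gcell 401 rect [743.5 -63.9  67.1  74.4  11. ] zmed/max [127. 135.] mean [743.8 -63.6]
scene stage 930 rect [493.   21.5 120.2 117.8   1.7] zmed/max [17.5 23.2] mean [495.5  21. ]
scene lampfin 167 rect [503.4 304.6  50.7  15.3  18.9] zmed/max [134.4 144.7] mean [507.7 303.7]
scene lamp 946 rect [468.7 331.   91.3 242.5  74.3] zmed/max [ 83.1 144.7] mean [513.5 313.3]
   snoutband [519. 323.  76.] [355. 275.] [591. 394.]
scene cell 612 rect [747.2  82.9  68.4  73.9   8.9] zmed/max [126.9 135. ] mean [754.1  83.3]
scene button 160 rect [ 481.4 -245.8   41.6   44.6    0.9] zmed/max [93.1 96.4] mean [ 484.1 -244.7]
```

View pics/crop.png

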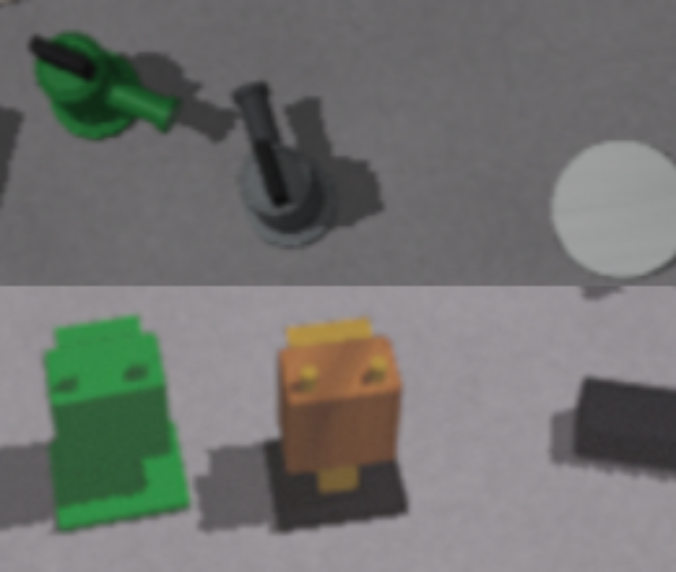

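The visor marks the cell's −x face, towards the stage. The window comes out near (736,82), 251 mm from the stage (493,21.5), which fits the given range. The lamp yaw is about 19° and needs to be about 14°.

```bash
cat >> h.py <<'E'
def plan(xyz,jawyaw):
    s=r.sense();T=R.from_euler('xyz',s['tcp_rot'],degrees=True).as_matrix()
    d=T.T@(np.array(xyz)-s['tool_pos'])
    y=T[:,1];cur=np.degrees(np.arctan2(y[1],y[0]))
    t=-(jawyaw-cur)          # tool x down: +turn lowers world yaw
    t=(t+90)%180-90
    print('pos',s['tool_pos'].round(1),'jaw',round(cur,2),'tilt',T[:,0].round(3),'j6',s['joint_pos'][5].round(1),'delta',d.round(1),'turn',round(t,1))
    return T
E
python3 - <<'E'
from h import *
T=plan((480,-200,260),109);print(T.round(3))
plan((470,150,260),109);plan((503,305,230),109)
E
```

```text
pos [ 186.3 -569.8  230.4] jaw -71.9 tilt [-0.     0.002 -1.   ] j6 -4.9 delta [ -29.2 -260.4 -394.1] turn -0.9
[[-0.     0.311 -0.951]
 [ 0.002 -0.951 -0.311]
 [-1.    -0.002 -0.   ]]
pos [ 186.3 -569.8  230.4] jaw -71.9 tilt [-0.     0.002 -1.   ] j6 -4.9 delta [ -28.6 -596.2 -493.3] turn -0.9
pos [ 186.3 -569.8  230.4] jaw -71.9 tilt [-0.     0.002 -1.   ] j6 -4.9 delta [   1.6 -733.2 -572.8] turn -0.9
```

move_arm:
  deltas:
    - [[-29,-260,-394],-1]
    - [[-29,-260,-394],-1]
    - [[-29,-260,-394],-1]
    - [[-29,-260,-394],-1]
    - [[-29,-260,-394],-1]
    - [[-29,-260,-394],-1]
    - [[-29,-260,-394],-1]
    - [[-29,-260,-394],-1]
    - [[-29,-596,-493],-1]
    - [[-29,-596,-493],-1]
    - [[-29,-596,-493],-1]
    - [[-29,-596,-493],-1]
  jaw: 1

```text
time: 1.6
tool_pos: [472.1, 51.4, 260.0]
tcp_rot: [-91.0, 89.9, 108.1]
ft_force: [0.5, 0.1, 0.3]
finger_gap: 85.1
```

Run:
```python
from h import *
plan((503.4,304.6,200),109)
```

```text
pos [472.1  51.4 260. ] jaw -70.92 tilt [-0.001  0.002 -1.   ] j6 70.9 delta [  60.4 -229.  -112.3] turn 0.1
```

move_arm:
  deltas:
    - [[30,-229,-112],0]
    - [[30,-229,-112],0]
    - [[30,-229,-112],0]
    - [[30,-229,-112],0]
    - [[30,-229,-112],0]
    - [[30,-229,-112],0]

```text
time: 2.35
tool_pos: [502.6, 304.6, 229.6]
tcp_rot: [-35.9, 89.9, 163.3]
ft_force: [-0.4, 0.0, 0.6]
finger_gap: 85.3
```

```bash
cat >> h.py <<'E'
def wrist(name):
    s=r.sense();T=R.from_euler('xyz',s['tcp_rot'],degrees=True).as_matrix();p,d=r.snapshot("wrist")
    c=r.get_calibration("wrist");h,w=d.shape;f=h/2/np.tan(np.radians(c["fovy"])/2)
    v,u=np.mgrid[:h,:w];x=u-c["cx"];y=v-c["cy"];rr=np.hypot(x,y);th=rr/f;k=np.tan(th)/np.maximum(rr,1e-9)
    P=np.stack([x*k*d,y*k*d,d],-1);M=c["tool_from_camera"]
    W=(P@M[:3,:3].T+M[:3,3])@T.T+s['tool_pos']
    W[d<=0]=np.nan
    cv2.imwrite(f"pics/{name}.png",p[:,:,::-1]);return p,W
E
python3 - <<'E'
from h import *
plan((503.4,304.6,114),109)
p,W=wrist('w1')
g=p.astype(int).max(2)
m=(W[...,2]>125)&(W[...,2]<150)&(np.hypot(W[...,0]-503,W[...,1]-305)<45)
print(m.sum(),np.nanmean(W[m],0));Q=W[m]
print(cv2.minAreaRect(Q[:,:2].astype(np.float32)),np.percentile(Q[:,2],[5,50,95]))
m=(W[...,2]>55)&(W[...,2]<88)&(np.hypot(W[...,0]-503,W[...,1]-305)<110)&(np.hypot(W[...,0]-503,W[...,1]-305)>45)
q=W[m];print('snout',len(q),np.nanmean(q,0))
E
```

```text
pos [502.6 304.6 229.6] jaw -70.84 tilt [-0.002  0.001 -1.   ] j6 97.0 delta [115.6   0.4  -0.9] turn 0.2
1237 [505.09223726 307.31927874 142.20386538]
((502.78814697265625, 306.36199951171875), (49.79035568237305, 13.735225677490234), 18.972900390625) [136.75638445 142.79391663 143.97182364]
snout 1530 [565.23856616 332.60312707  81.39384134]
```

View pics/w1.png

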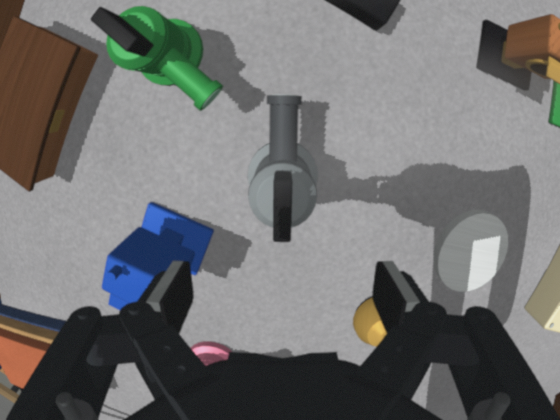

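The fin is at (502.8, 306.4), yaw 19°, which agrees with the scene view. In the wrist view it runs from (283,172) to (283,240). I'm descending to it.

move_arm:
  deltas:
    - [[50,-2,-1],0]
    - [[85,-2,-1],0]
    - [[105,-2,-1],0]
    - [[115,-2,-1],0]
    - [[115,-2,-1],0]

```text
time: 3.02
tool_pos: [503.6, 305.7, 115.6]
tcp_rot: [-73.5, 89.9, 125.5]
ft_force: [1.2, -0.0, 0.3]
finger_gap: 85.3
```

move_arm:
  deltas:
    - [[0,0,0],0]
    - [[0,0,0],0]
    - [[0,0,0],0]
    - [[0,0,0],0]
    - [[0,0,0],0]
    - [[0,0,0],0]
  jaw: -1
  squeeze: 50

```text
time: 3.78
tool_pos: [503.9, 306.0, 116.0]
tcp_rot: [-116.6, 89.9, 82.4]
ft_force: [2.1, 0.9, 1.3]
finger_gap: 13.0
```

Run:
```python
from h import *
print(r.sense()['ft_force'],r.sense()['finger_gap'])
plan((493,21.5,170),104)
```

```text
[2.1213253  0.9151975  1.28077606] 13.019738167491637
pos [503.9 306.  116. ] jaw -70.95 tilt [ 0.     0.001 -1.   ] j6 97.2 delta [-54.4 265.3 103.1] turn 5.0
```

move_arm:
  deltas:
    - [[-15,0,0],0]
    - [[-40,0,0],0]
    - [[-54,25,10],1]
    - [[-54,55,21],2]
    - [[-54,90,35],3]
    - [[-54,125,49],4]
    - [[-54,160,62],5]
    - [[-54,195,76],5]
    - [[-54,225,87],5]
    - [[-54,250,97],5]
    - [[-54,265,103],5]
    - [[-54,265,103],5]

```text
time: 5.28
tool_pos: [492.7, 21.1, 169.5]
tcp_rot: [-85.1, 89.9, 108.9]
ft_force: [0.1, 0.9, -6.0]
finger_gap: 12.8
```

Run:
```python
from h import *
print(r.sense()['ft_force'],r.sense()['finger_gap'])
plan((493,21.5,140),104)
p,W=wrist('w2');np.savez('w2',p=p,W=W)
s=r.sense()
D=W-s['tool_pos']
m=(np.hypot(D[...,0],D[...,1])<120)&(W[...,2]>85)&(W[...,2]<140)&(np.hypot(D[...,0],D[...,1])>50)
q=D[m];print('snout',len(q),np.nanmean(q,0), np.degrees(np.arctan2(np.nanmean(q[:,1]),np.nanmean(q[:,0]))))
```

```text
[ 0.07984837  0.86488247 -5.99288823] 12.841311744707127
pos [492.7  21.1 169.5] jaw -76.04 tilt [-0.001  0.002 -1.   ] j6 72.5 delta [29.5 -0.3 -0.4] turn -0.0
snout 2997 [ 65.88066747  16.51118584 -34.12683288] 14.069813893422685
```

View pics/w2.png

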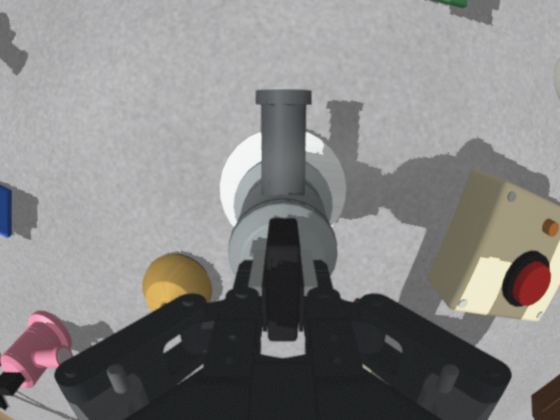

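The lamp hangs above the stage with its snout (283,97)–(283,190) pointing at yaw 14.07°, as wanted. I'm lowering it gently.

move_arm:
  deltas:
    - [[12,0,0],0]
    - [[22,0,0],0]
    - [[28,0,0],0]
    - [[31,0,0],0]
    - [[33,0,0],0]
    - [[34,0,0],0]
    - [[34,0,0],0]

```text
time: 6.2
tool_pos: [492.9, 21.9, 135.7]
tcp_rot: [-102.8, 89.9, 91.1]
ft_force: [0.4, 0.6, -5.8]
finger_gap: 13.1
```

move_arm:
  deltas:
    - [[0.5,0,0],0]
    - [[1,0,0],0]
    - [[1.5,0,0],0]
    - [[1.5,0,0],0]

```text
time: 6.7
tool_pos: [492.9, 21.9, 134.2]
tcp_rot: [-100.6, 89.9, 93.4]
ft_force: [-0.8, -0.6, -6.5]
finger_gap: 13.0
```

move_arm:
  deltas:
    - [[0.5,0,0],0]
    - [[1,0,0],0]
    - [[1,0,0],0]

```text
time: 7.08
tool_pos: [493.2, 22.0, 134.0]
tcp_rot: [-123.9, 89.9, 70.1]
ft_force: [-4.3, 1.3, 5.7]
finger_gap: 13.1
```

Contact: the force went from −6 to +6 N. Releasing.

move_arm:
  deltas:
    - [[0,0,0],0]
    - [[0,0,0],0]
    - [[0,0,0],0]
    - [[0,0,0],0]
    - [[-20,0,0],0]
    - [[-60,0,0],0]
    - [[-110,0,0],0]
    - [[-110,0,0],0]
  jaw: 0.6

```text
time: 8.07
tool_pos: [495.8, 21.6, 249.2]
tcp_rot: [174.9, 89.4, 8.9]
ft_force: [0.8, 0.6, -0.6]
finger_gap: 68.4
```

Run:
```python
from h import *
print(r.sense()['ft_force'],r.sense()['finger_gap'])
p,W=wrist('w3');np.savez('w3',p=p,W=W)
X=W[...,:2]-[493,21.7];rad=np.hypot(X[...,0],X[...,1]);z=W[...,2]
m=(z>145)&(z<170)&(rad<50);Q=W[m];print('fin',cv2.minAreaRect(Q[:,:2].astype(np.float32)),np.median(Q[:,2]))
m=(z>11)&(z<24)&(rad<75);Q=W[m];print('stage',m.sum(),cv2.minEnclosingCircle(Q[:,:2].astype(np.float32)))
plan((480,-246,150),104)
for n in("scene","top"):
    p,d=r.snapshot(n);np.savez(n+'2',p=p,d=d);C=cloud(n,d)
    X=C[...,:2]-[493,21.7];m=(np.hypot(X[...,0],X[...,1])<50)&(C[...,2]>132)&(C[...,2]<166);Q=C[m]
    if len(Q)>8: print(n,len(Q),cv2.minAreaRect(Q[:,:2].astype(np.float32)))
    cv2.imwrite(f'pics/{n}2.png',cv2.resize(p[:,:,::-1],(800,600)))
```

```text
[ 0.80553647  0.60905949 -0.5867998 ] 68.35098745999711
fin ((492.20758056640625, 23.0247802734375), (49.84861755371094, 13.987728118896484), 13.813764572143555) 160.77207655325824
stage 2516 ((491.25860595703125, 21.895597457885742), 60.006412506103516)
pos [494.6  21.7 246.4] jaw -76.0 tilt [ 0.006  0.002 -1.   ] j6 72.5 delta [ 95.9 256.2  79.5] turn -0.0
scene 119 ((493.05224609375, 22.097801208496094), (53.140098571777344, 13.934847831726074), 13.810341835021973)
top 84 ((488.93035888671875, 28.24329376220703), (37.237674713134766, 40.570186614990234), 75.58710479736328)
```

View pics/scene2.png

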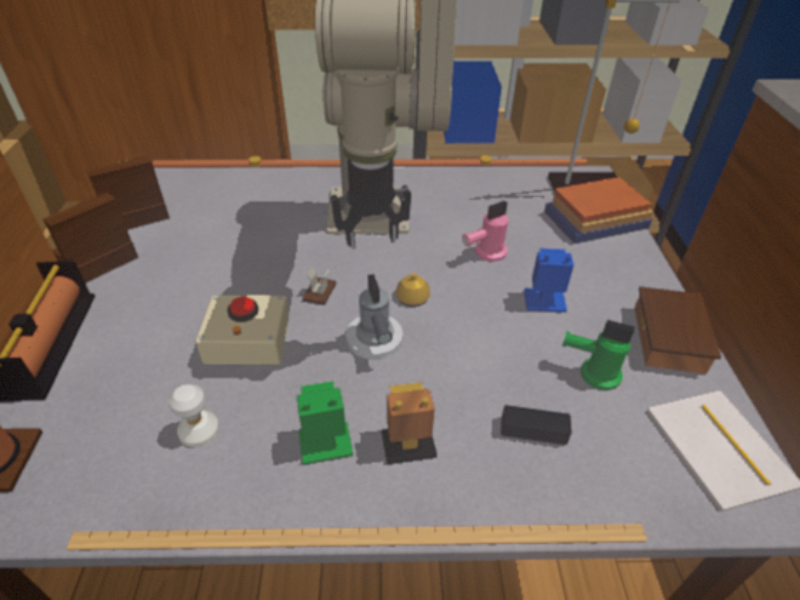

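View pics/w3.png

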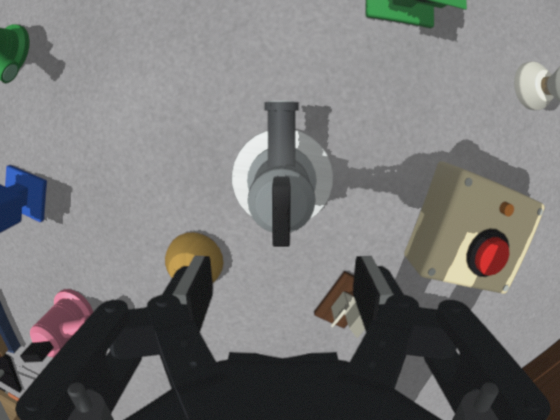

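The lamp stands on the stage (wrist (282,180), scene (373,320)) at yaw 13.8°, about 1 mm off centre, and the bearing to the window is 13.8°. Now the button at (480,−246), top at about 95 mm.

move_arm:
  deltas:
    - [[0,40,12],0]
    - [[0,90,28],0]
    - [[0,150,47],0]
    - [[0,210,65],0]
    - [[0,256,79],0]
    - [[40,256,79],0]
    - [[90,256,79],0]
    - [[120,256,79],0]
    - [[130,256,79],0]
    - [[130,256,79],0]
  jaw: -1

```text
time: 9.48
tool_pos: [477.5, -245.0, 111.8]
tcp_rot: [-74.0, 89.8, 120.0]
ft_force: [-0.5, 0.0, 0.8]
finger_gap: 0.2
```

Run:
```python
from h import *
print(r.sense()['ft_force'],r.sense()['finger_gap'])
plan((480,-246,95),104)
```

```text
[-4.70003757e-01  1.96359014e-04  7.81889200e-01] 0.236210303983489
pos [ 477.5 -245.   111.8] jaw -76.0 tilt [-0.002  0.003 -1.   ] j6 43.3 delta [16.8  1.6 -2.2] turn 0.0
```

move_arm:
  deltas:
    - [[10,2,-2],0]
    - [[16,2,-2],0]
    - [[20,2,-2],0]
    - [[23,2,-2],0]
    - [[24,2,-2],0]
    - [[24,2,-2],0]

```text
time: 10.22
tool_pos: [480.2, -246.6, 88.2]
tcp_rot: [-81.8, 89.8, 112.2]
ft_force: [-0.6, 0.9, 4.6]
finger_gap: -0.0
```

move_arm:
  deltas:
    - [[1,0,0],0]
    - [[2,0,0],0]
    - [[2,0,0],0]
    - [[2,0,0],0]
    - [[2,0,0],0]
    - [[2,0,0],0]

```text
time: 10.98
tool_pos: [480.2, -246.6, 86.3]
tcp_rot: [-83.2, 89.8, 110.8]
ft_force: [0.1, 1.0, 4.6]
finger_gap: -0.2
```

move_arm:
  deltas:
    - [[1,0,0],0]
    - [[1.5,0,0],0]
    - [[1.5,0,0],0]
    - [[1.5,0,0],0]

```text
time: 11.48
tool_pos: [480.3, -246.6, 85.9]
tcp_rot: [-84.1, 89.8, 109.9]
ft_force: [-5.2, 3.1, 13.8]
finger_gap: 0.4
```

Bottomed out: 13.8 N and the position has stalled. Releasing and backing off.

move_arm:
  deltas:
    - [[-10,0,0],0]
    - [[-40,0,0],0]
    - [[-90,0,0],0]
    - [[-120,0,0],0]
    - [[-120,0,0],0]
    - [[-120,0,0],0]

```text
time: 12.22
tool_pos: [479.9, -246.7, 204.7]
tcp_rot: [-70.7, 89.8, 123.3]
ft_force: [-0.2, -1.0, 0.0]
finger_gap: -0.0
```

Run:
```python
from h import *
s=r.sense();print(s['tool_pos'],s['ft_force'])
p,d=r.snapshot("scene");C=cloud("scene",d);hsv=cv2.cvtColor(p,cv2.COLOR_RGB2HSV).astype(int)
X=C[...,:2]-[493,21.7];m=(np.hypot(X[...,0],X[...,1])<50)&(C[...,2]>132)&(C[...,2]<166);Q=C[m]
print(len(Q),cv2.minAreaRect(Q[:,:2].astype(np.float32)))
m=(np.hypot(C[...,0]-480,C[...,1]+246)<30)&(hsv[...,1]>150)&((hsv[...,0]<8)|(hsv[...,0]>172))&(C[...,2]>80)
print('button z',np.median(C[m][:,2]),m.sum())
q=np.load('scene.npz')['p'].astype(int)
dif=(abs(q-p).max(2)>50)&(np.arange(420)[:,None]>185)
n,l,st,_=cv2.connectedComponentsWithStats(dif.astype(np.uint8));print('changed blobs (800px)',[(st[i]/.7).round().astype(int)[:4].tolist() for i in range(1,n) if st[i,4]>15])
r.hand_in()
```

```text
[ 479.89663791 -246.67695549  204.69272351] [-0.17031312 -0.99178145  0.04029065]
122 ((493.9195251464844, 22.3431396484375), (53.551979064941406, 13.865642547607422), 13.805500984191895)
button z 92.8889131868707 164
changed blobs (800px) [[74, 266, 170, 117], [256, 266, 31, 6], [347, 274, 46, 79], [509, 284, 13, 10], [473, 303, 69, 71], [337, 337, 7, 14], [356, 359, 14, 13]]
the job is handed in; nothing more can be done
```

The lamp stands on the stage, aimed at the photocell window. I pressed the red button home after letting go of the lamp, then released it. The job is handed in; no verdict was reported.

- **Lamp:** I set it down at about 0.1–0.2 m from the last hover with a soft contact (about 6 N) before opening the jaws. The last scene picture puts it about 1 mm from the stage's centre at yaw 13.8°. The bearing to the window, worked out from the measured cell case and visor, is also 13.8°. I did not see the window itself directly.
- **Button:** the press bottomed out at 13.8 N and about 8 mm or more of travel. Afterwards the button read 93 mm high, the same as before the press.
- **Bystanders:** at the end, the picture compared with the first one differed only around the lamp's old and new places and in areas I put down to the arm and its shadow. I did not re-measure each bystander's position.
- **End state:** the arm stopped clear at z = 205 mm with about 1 N on the wrist, within sensor noise, at 12.2 s.
- **Disagreement:** the top camera's view of the lamp's fin after placing was coarse and did not match the other two views (the fin centre came out about 7 mm away). The wrist and scene cameras agreed to about 1 mm, so I relied on those.

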